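# Hold the yellow filter in the corner of the viewing stand

### The job

Draw the yellow-framed glass filter straight up out of its slot in the rack and stand it upright on the deck of the viewing stand, then push it firmly home into the corner so that its face is flush against the two-post fence and its edge against the side stop. Finish while still gripping it and pressing it against both at once, never ramming the glass against them; leave the other two filters in their slots and do not disturb the beaker or the wash bottle.

Things in the scene. Friction and masses are not known exactly. Their poses are not given: they have to be found in the camera images.
- yellow_filter: The filter to take: an upright framed glass panel, yellow plastic frame with an amber pane, 8 mm thick (its x) by 100 mm wide (its y) by 110 mm tall (its z), about 0.1 to 0.2 kg. Origin at the centre of its underside; the same either way round. Top 34 mm of the frame is a solid grip strip. It starts standing in any one of the rack's three slots, 10 mm above the table.
- blue_filter: Blue-framed filter, same size and origin, in another slot of the rack; leave it there.
- green_filter: Green-framed filter, same size and origin, in another slot of the rack; leave it there.
- rack: Fixed grey plastic rack, 190 mm (its x) by 130 mm (its y), 55 mm tall; origin at the centre of its underside, x and y along its sides. Floor 10 mm thick. Three slots at x = -60, 0 and +60 mm; each guides the filter's two upright edges between pairs of white ribs reaching from the floor to 55 mm above the table, 11 mm wide between the ribs, 106 mm between the end walls. The middle of each filter is free between the rib pairs. The filters stand parallel to the rack's y axis.
- stand: Fixed viewing stand: grey deck 170 mm (its x) by 160 mm (its y), 20 mm thick, with a black light box (120 mm wide, up to 70 mm above the table) along its -x edge. Origin at the centre of its underside.
- fence: Aluminium fence fixed on the deck, 10 mm thick (its x), 100 mm wide (its y): a 12 mm high crossbar joining two posts, each 20 mm wide and 80 mm high above the deck, with a 60 mm wide gap between them, open at the top, for a gripper finger. Origin at the centre of its underside, on the deck; axes parallel to the stand's. Its working face looks to +x, 5 mm from its origin (at x = -15 mm of the stand). The light box face is 35 mm behind the fence.
- side_stop: Aluminium side stop fixed on the deck, 65 mm long (its x), 10 mm thick (its y), 80 mm high above the deck. Origin at the centre of its underside, on the deck; axes parallel to the stand's. Its working face looks to +y, 5 mm from its origin (at y = -50 mm of the stand). The fence and the side stop meet in a square inside corner and are rigid.
- corner_seat (a point): Point on top of the deck (20 mm above the table) where the centre of the filter's underside lies when it is home in the corner: face against the fence, edge against the side stop. Axes are the stand's: the fence lies to its -x, the side stop to its -y; the deck is open to +x and +y.
- beaker: Bystander: glass beaker, 68 mm across, 85 mm tall, standing on the table between rack and stand; origin at the centre of its underside.
- wash_bottle: Bystander: white wash bottle with a red cap and bent spout, 54 mm across, 160 mm tall, beyond the rack and stand; origin at the centre of its underside.
Not all that is in view belongs to the job. What is meant by the yellow_filter is not pink or red, and is the smaller of those in its own colour.

How it is judged:
On the way:
1. the yellow filter is held, drawn up clear of the rack, still upright (height (world z) of yellow_filter above 0.06 m and angle between yellow_filter's own z axis and vertical below 0.35 rad and contact force between the fingers and yellow_filter above 0.5 N and contact force between yellow_filter and rack below 0.05 N), for 0.1 s.
At the end, for the whole second after the job is handed in: Yellow filter, gripped and at rest, upright on the deck, within 3 mm of home on each axis, tilt and twist under 0.05 rad, pressing fence and side stop with over 1.5 N each; other filters within 12 mm, beaker and wash bottle within 20 mm of their starts (contact force between yellow_filter and fence above 1.5 N and contact force between yellow_filter and side_stop above 1.5 N and contact force between the fingers and yellow_filter above 2 N and x of yellow_filter in the frame of corner_seat between -0.003 and 0.003 m and y of yellow_filter in the frame of corner_seat between -0.003 and 0.003 m and z of yellow_filter in the frame of corner_seat between -0.003 and 0.003 m and angle between yellow_filter's own z axis and vertical below 0.05 rad and angle between the x axis of yellow_filter and the x axis of stand, either way round below 0.05 rad and linear speed of yellow_filter below 0.01 m/s and distance of each of blue_filter, green_filter from where it was at the start of the episode below 0.012 m and distance of each of beaker, wash_bottle from where it was at the start of the episode below 0.02 m); the arm keeps its last pose, push and grip.
It fails at once if the glass is rammed against the fence or side stop with more than 60 N (contact force between yellow_filter and fence above 60 N or contact force between yellow_filter and side_stop above 60 N).
It fails at once if another filter is pulled out of its slot or a bystander is pushed away or tipped (distance of any of blue_filter, green_filter from where it was at the start of the episode above 0.025 m or distance of any of beaker, wash_bottle from where it was at the start of the episode above 0.04 m or angle between any of beaker, wash_bottle's own z axis and vertical above 0.5 rad).
It also fails if it takes over 64 s, if anything falls off the work surface, if the arm or the gripper's body presses on something with over 40 N, if the wrist force passes 120 N, or if a joint passes its speed limit or range.

### The arm

A 6-joint arm with a two-finger parallel gripper is mounted at the origin on the work surface. World frame = base frame: x ahead of the robot, y to its left, z up, the work surface at z = 0. Lengths are in m, angles in rad, forces in N, time in s.
With the tool pointing down it reaches from about 0.25 to 0.775 m from the base axis. Payload 4 kg.
Tool frame: the origin (TCP) lies on the centre line of the jaws, within the pads' length; the fingertips stand 17 mm ahead of it and the grasp point (between the pads) lies 2 mm behind it; z points along the fingers, y is the line along which they close (so a half turn about z gives the same grasp; the last joint's range is limited). The gripper opens to 94 mm and grips with 3 to 60 N. Pads are 16 mm wide; open, the fingers measure 119 mm over their backs; the gripper's body (75 mm by 177 mm) begins 78 mm behind the grasp point.
Start: joints at [-1.289, 0.087, 1.371, -0, 1.684, -0.103], TCP at [0.206, -0.51, 0.223] pointing down, gripper open.
Joint ranges: [-3.1, 3.1], [-0.76, 2.03], [0.27, 2.55], [-1.08, 4.22], [0.17, 2.65], [-2.57, 2.57]. Speed limits (rad/s): [2.79, 2.79, 3.14, 3.14, 3.14, 3.14].

### API

Orientations are given as [roll, pitch, yaw] about the fixed x, y, z axes, in that order (R = Rz(yaw) Ry(pitch) Rx(roll)).
In Python, from bench import robot gives the robot as it stands.
- The arm moves only by the tool servo_tool, never from a script. Its argument "plan" is a list of rows, each a list of 7 numbers: the shift along the tool's x, y, z normalised to -1 to 1, where 1 is 0.1 m, then the turn, a rotation vector about the tool's x, y, z normalised to -1 to 1, where 1 is pi/2 rad, then the finger opening in mm, from 0 to 94. In form: [[x, y, z, ax, ay, az, gripper], ...]. A call has 1 to 12 rows; each row is the pose to reach, as a shift and turn from the pose commanded when the call began, along the tool's axes at that moment; what a row does not reach only later rows make up. A row lasts 1/12 s, in which the tool goes at most 41.7 mm and 7.16 degrees, less where a joint would pass 70% of its speed; a pose out of reach is approached as far as the arm can. A call with a number of a shift or a turn outside -1 to 1 is refused whole. A call with a gripper value outside its range is refused whole. The fingers move at their own pace and stop on an object; the grip force is fixed at half the most. Time passes only in rows, so rows that repeat a pose let the fingers close. It gives the time, the measured TCP pose, the force, the opening and the grip force at its end, in the units of the state.
- robot.get_obs(): the state, without advancing time (a new reading comes with each control period).
- robot.snapshot(name): name is "scene" or "top" or "wrist"; returns the picture (384x512x3 uint8, red, green, blue); there is no depth.
- robot.camera_params(name): a dict with "camera_matrix" (3x3 intrinsics, pixels), "rvec" (rotation vector, rad) and "tvec" (3), from world to camera coordinates, as OpenCV has them; the wrist camera has in their place "tool_from_camera" (4x4, takes a point from camera to tool coordinates, whose origin is the TCP and whose axes are the flange's). Camera axes: x right, y down, z forward; pixel columns grow to the right and rows downward; lengths in m; the calibration is good to about 2 mm. A picture is of the moment at which its call begins: read the wrist's pose just before it. camera_params takes no time and is no camera call.
- robot.close_job(): hands the job in; it is judged then, once.
Trained networks look in the newest picture that a camera, given by its name, has taken for a name from the list of things; names that differ only in an ending like _2 or _b are one class to them, and where a whole thing is asked for, a point or a joint stands for the part that bears it (a point fixed in the world has none). Each returns a list of dicts, best first, with "conf" (0 to 1); they miss things now and then, are a little off and sometimes report something else, mostly with a low value. They report only what shows in the picture. A call takes as long as a camera call. They do not tell look-alikes from the thing itself.
- robot.find_in(thing, camera): "extent" ([centre column, centre row, width, height] in pixels, round what is visible of it).
The state is a dict: "time": time; "joint_positions": joint angles; "qvel": joint speeds; "joint_torque": joint torques, N m; "tool_pos": TCP position; "ee_rot": TCP orientation; "wrist_force": force on the tool from outside, world axes, zero at the start; "wrist_torque": the same for the moment, N m; "width": finger opening in m; "finger_force": force on a finger pad.
Only numpy, scipy, OpenCV 4.12 (cv2) and the standard library are available. Lean on these libraries where they do the work, as an engineer would, in place of code of your own. Each camera call takes 0.05 s, during which the arm holds its last target. There are 200 camera calls.

## Working session

There is one attempt and no reset: what is moved stays moved. The work goes in short steps, Python scripts to look and compute and a tool call to move; the robot and the scene stay as the last step left them, time stands still between calls to the robot, and variables do not carry over. Pictures are saved under pics/ and viewed, at most 10 in all, crops included, and the job is handed in when it is done.

Besides the shell and the picture viewer there is one more tool, called in YAML: its name, and indented under it one key for each argument. servo_tool: Moves the arm, as the interface text tells. Scaled input: -1 to 1 covers 0.1 m each way for a shift and pi/2 rad each way for a turn. Its arguments: {"type":"object","properties":{"plan":{"type":"array","items":{"type":"array","items":{"type":"number"}}}},"required":["plan"]}

```bash
mkdir -p pics; ls
python3 - <<'E'
from bench import robot
import cv2,numpy as np
for n in ("scene","top"):
    im=robot.snapshot(n); cv2.imwrite(f"pics/{n}0.png",im[:,:,::-1])
    p=robot.camera_params(n); print(n,{k:np.round(v,4).tolist() for k,v in p.items()})
for t in ("yellow_filter","blue_filter","green_filter","rack","stand","fence","side_stop","beaker","wash_bottle"):
    for c in ("scene","top"):
        print(t,c,[(np.round(d["extent"]).tolist(),round(d["conf"],2)) for d in robot.find_in(t,c)])
o=robot.get_obs();print(o)
print(robot.camera_params("wrist"))
E
```

```text
pics
scene {'camera_matrix': [[393.7357, 0.0, 263.0344], [0.0, 393.7357, 195.0479], [0.0, 0.0, 1.0]], 'rvec': [1.4527, 2.3342, -0.6719], 'tvec': [0.2267, -0.4147, 1.2853]}
top {'camera_matrix': [[420.7739, 0.0, 249.2546], [0.0, 420.7739, 189.0626], [0.0, 0.0, 1.0]], 'rvec': [2.1489, -2.2069, 0.1432], 'tvec': [0.0384, 0.5683, 1.1958]}
yellow_filter scene [([330.0, 229.0, 41.0, 47.0], 0.85), ([253.0, 249.0, 42.0, 43.0], 0.82), ([315.0, 290.0, 73.0, 29.0], 0.78), ([428.0, 186.0, 54.0, 43.0], 0.71)]
yellow_filter top [([126.0, 261.0, 45.0, 4.0], 0.73), ([231.0, 143.0, 37.0, 13.0], 0.66), ([186.0, 178.0, 36.0, 14.0], 0.63), ([177.0, 127.0, 53.0, 36.0], 0.55)]
blue_filter scene [([360.0, 193.0, 43.0, 40.0], 0.57)]
blue_filter top [([179.0, 222.0, 41.0, 9.0], 0.59)]
green_filter scene [([344.0, 209.0, 44.0, 38.0], 0.76)]
green_filter top [([181.0, 200.0, 40.0, 10.0], 0.7)]
rack scene [([339.0, 225.0, 88.0, 85.0], 0.82)]
rack top [([183.0, 200.0, 58.0, 78.0], 0.62)]
stand scene [([179.0, 168.0, 80.0, 74.0], 0.74)]
stand top [([326.0, 182.0, 66.0, 66.0], 0.95)]
fence scene [([180.0, 156.0, 47
[... 939 characters left out ...]
': array([-0.24087971, -0.26811292, -0.49871452]), 'wrist_torque': array([ 0.00778183, -0.05423145,  0.00030434]), 'finger_force': 0.0, 'width': 0.09401813793161859}
{'camera_matrix': array([[317.08285459,   0.        , 251.96389449],
       [  0.        , 317.08285459, 191.35155489],
       [  0.        ,   0.        ,   1.        ]]), 'tool_from_camera': array([[ 1.11909761e-03, -9.63750418e-01, -2.66803072e-01,
         7.87365134e-02],
       [ 9.99998931e-01,  1.32971344e-03, -6.08746632e-04,
         8.51689944e-04],
       [ 9.41451452e-04, -2.66802106e-01,  9.63750875e-01,
        -1.62505704e-01],
       [ 0.00000000e+00,  0.00000000e+00,  0.00000000e+00,
         1.00000000e+00]])}
```

Run:
```python
import cv2
a=cv2.imread("pics/scene0.png");b=cv2.imread("pics/top0.png")
cv2.imwrite("pics/s1.png",cv2.resize(a[110:320,120:470],None,fx=2.28,fy=2.28,interpolation=cv2.INTER_CUBIC))
cv2.imwrite("pics/t1.png",cv2.resize(b[80:280,100:370],None,fx=2.9,fy=2.9,interpolation=cv2.INTER_CUBIC))
```

```text
(no output)
```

View pics/s1.png

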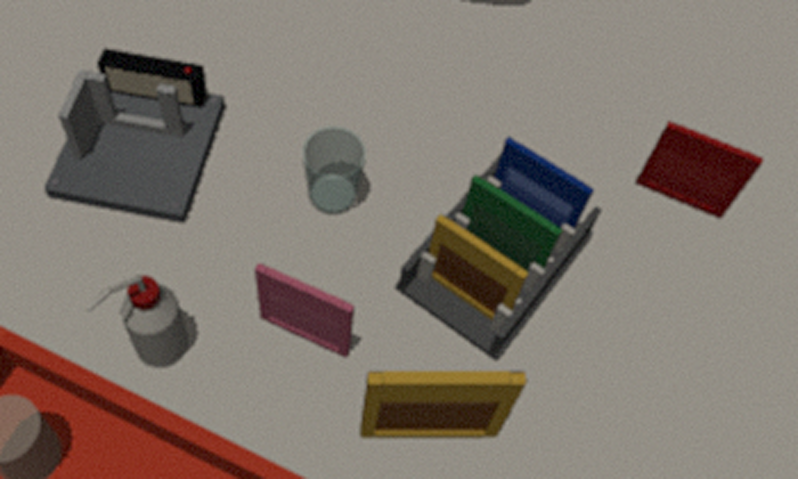

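View pics/t1.png

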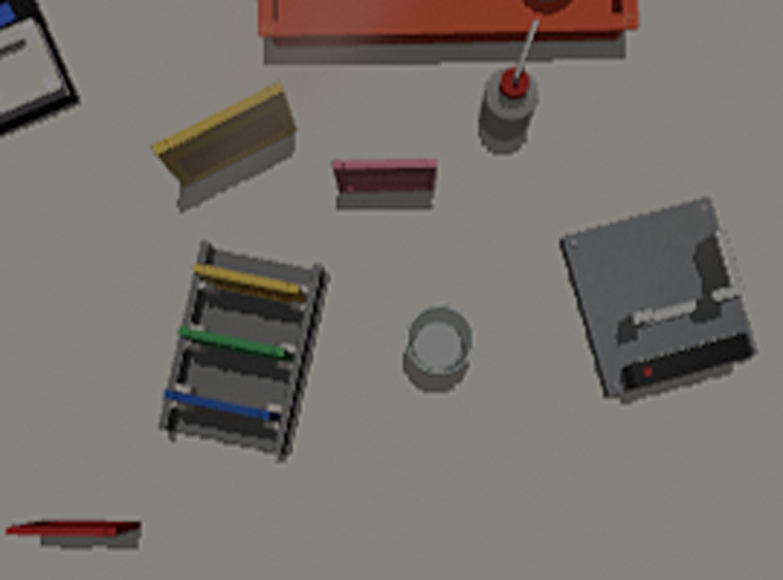

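The candidates, as scene pixel and top pixel:
- Yellow panel in the rack: (330,229) and (186,178).
- Larger yellow panel outside the rack: (315,290) and (177,127).
- Pink panel: (253,249).
- Red panel: (428,186).

I choose the smaller yellow one, in the rack's end slot. Next come rough poses.

```bash
cat > h.py <<'E'
import numpy as np, cv2
from scipy.spatial.transform import Rotation as R
from bench import robot
def cam(n, o=None):
    p=robot.camera_params(n); K=np.array(p["camera_matrix"])
    if n!="wrist":
        Rm=cv2.Rodrigues(np.array(p["rvec"],float))[0]; return K,Rm,np.array(p["tvec"]).ravel()
    o=o or robot.get_obs()
    T=np.eye(4);T[:3,:3]=R.from_euler("xyz",o["ee_rot"]).as_matrix();T[:3,3]=o["tool_pos"]
    W=np.linalg.inv(T@np.array(p["tool_from_camera"])); return K,W[:3,:3],W[:3,3]
def back(c,px,z):
    K,Rm,t=c; px=np.atleast_2d(px).astype(float)
    d=(Rm.T@np.linalg.inv(K)@np.c_[px,np.ones(len(px))].T).T; C=-Rm.T@t
    return C+d*((z-C[2])/d[:,2])[:,None]
def proj(c,P):
    K,Rm,t=c; q=(K@(Rm@np.atleast_2d(P).T+t[:,None])).T; return q[:,:2]/q[:,2:]
E
python3 - <<'E'
from h import *
np.set_printoptions(precision=4,suppress=True)
c=cam("top"); f=lambda l:np.array(l)/2.9+[100,80]
print("yel",back(c,f([(195,268),(305,295)]),.12))
print("grn",back(c,f([(181,330),(292,353)]),.12));print("blu",back(c,f([(166,395),(278,414)]),.12))
d=back(c,f([(562,240),(710,199),(755,350),(607,395)]),.02);print("deck",d,d.mean(0), np.linalg.norm(np.diff(d,axis=0),axis=1))
print("beaker",back(c,f([(438,335)]),.085),"bottle",back(c,f([(513,83)]),.16))
print("pink",back(c,f([(385,162)]),.11), "bigyel",back(c,f([(154,149),(280,88)]),.14))
print(c[1])
E
```

```text
yel [[0.6103 0.2456 0.12  ]
 [0.5825 0.1439 0.12  ]]
grn [[0.5527 0.2589 0.12  ]
 [0.5287 0.1568 0.12  ]]
blu [[0.493  0.2729 0.12  ]
 [0.4728 0.1705 0.12  ]]
deck [[ 0.6453 -0.1112  0.02  ]
 [ 0.6843 -0.2655  0.02  ]
 [ 0.5275 -0.3033  0.02  ]
 [ 0.4859 -0.1505  0.02  ]] [ 0.5857 -0.2076  0.02  ] [0.1592 0.1613 0.1584]
beaker [[0.5451 0.0203 0.085 ]] bottle [[ 0.7686 -0.0529  0.16  ]]
pink [[0.7092 0.0667 0.11  ]] bigyel [[0.7191 0.279  0.14  ]
 [0.7744 0.1623 0.14  ]]
[[-0.0279 -0.9993  0.0232]
 [-0.994   0.0252 -0.1068]
 [ 0.1062 -0.026  -0.994 ]]
```

servo_tool:
  plan:
    - [0.4,-0.14,-0.1,0,0,0,40]
    - [0.8,-0.28,-0.2,0,0,0,40]
    - [1,-0.35,-0.25,0,0,0,40]
    - [1,-0.35,-0.25,0,0,0,40]

```text
time: 1.33
tool_pos: [0.2894, -0.4377, 0.2498]
ee_rot: [3.138, -0.002, 0.39]
wrist_force: [-0.5, -0.5, 0.4]
width: 0.0711
finger_force: 0.0
```

servo_tool:
  plan:
    - [0.4,-0.14,-0.1,0,0,0,40]
    - [0.8,-0.28,-0.2,0,0,0,40]
    - [1,-0.35,-0.25,0,0,0,40]
    - [1,-0.35,-0.25,0,0,0,40]

```text
time: 1.67
tool_pos: [0.3684, -0.3679, 0.2741]
ee_rot: [3.139, -0.002, 0.39]
wrist_force: [0.6, -1.0, 0.7]
width: 0.0443
finger_force: 0.0
```

servo_tool:
  plan:
    - [0.4,-0.14,-0.1,0,0,0,40]
    - [0.8,-0.28,-0.2,0,0,0,40]
    - [1,-0.35,-0.25,0,0,0,40]
    - [1,-0.35,-0.25,0,0,0,40]

```text
time: 2.0
tool_pos: [0.4475, -0.2984, 0.2984]
ee_rot: [3.14, -0.002, 0.389]
wrist_force: [-0.4, -1.3, -0.8]
width: 0.0402
finger_force: 0.0
```

servo_tool:
  plan:
    - [0.4,-0.1,0,0,0,0,40]
    - [0.8,-0.2,0,0,0,0,40]
    - [1,-0.25,0,0,0,0,40]
    - [1,-0.25,0,0,0,0,40]

```text
time: 2.33
tool_pos: [0.5299, -0.2384, 0.2956]
ee_rot: [-3.14, 0.001, 0.388]
wrist_force: [-0.4, 0.3, 0.0]
width: 0.0402
finger_force: 0.0
```

servo_tool:
  plan:
    - [0.4,-0.03,0,0,0,-0.07,40]
    - [0.6,-0.06,0,0,0,-0.15,40]
    - [0.6,-0.06,0,0,0,-0.23,40]
    - [0.6,-0.06,0,0,0,-0.31,40]
    - [0.6,-0.06,0,0,0,-0.39,40]
    - [0.6,-0.06,0,0,0,-0.47,40]
    - [0.6,-0.06,0,0,0,-0.55,40]
    - [0.6,-0.06,0,0,0,-0.63,40]
    - [0.6,-0.06,0,0,0,-0.71,40]
    - [0.6,-0.06,0,0,0,-0.79,40]
    - [0.6,-0.06,0,0,0,-0.87,40]
    - [0.6,-0.06,0,0,0,-0.91,40]

```text
time: 3.33
tool_pos: [0.5801, -0.2139, 0.2969]
ee_rot: [-3.14, 0.001, 1.817]
wrist_force: [0.4, -0.2, 0.7]
width: 0.0404
finger_force: 0.0
```

Run:
```python
from h import *
np.set_printoptions(precision=4,suppress=True)
o=robot.get_obs(); im=robot.snapshot("wrist"); cv2.imwrite("pics/w_stand.png",im[:,:,::-1])
np.savez("w_stand.npz",p=o["tool_pos"],r=o["ee_rot"])
b=cv2.resize(im[:,:,::-1],(800,600),interpolation=cv2.INTER_CUBIC); cv2.imwrite("pics/w_stand_v.png",b); print(o["tool_pos"],o["ee_rot"])
```

```text
[ 0.5801 -0.2139  0.2969] [-3.1396  0.0007  1.8166]
```

View pics/w_stand_v.png

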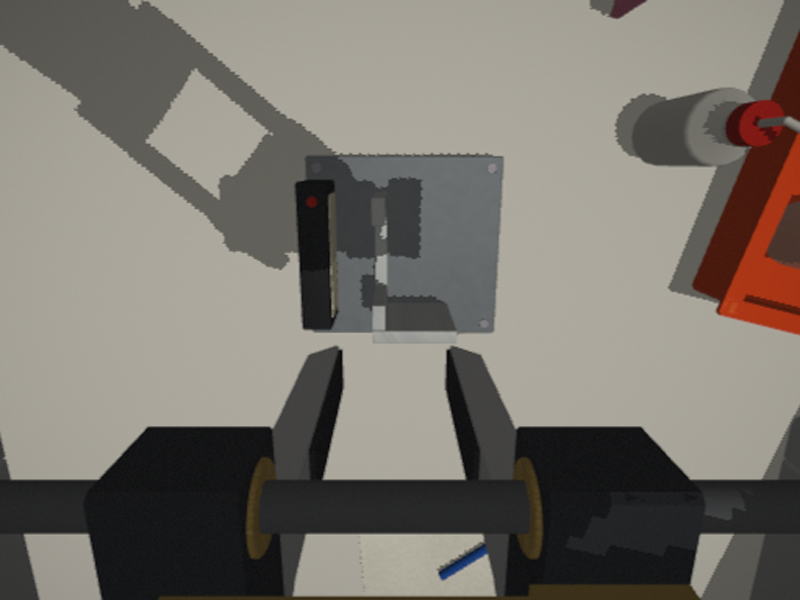

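Run:
```python
from h import *
np.set_printoptions(precision=4,suppress=True)
d=np.load("w_stand.npz"); c=cam("wrist",{"tool_pos":d["p"],"ee_rot":d["r"]})
s=np.array([1.5625]*2)
D=back(c,np.array([(503,157),(494,331),(305,156)])/s,.02); print(D)
L=np.array([(85,80),(85,-80),(-85,80)])/1000
# sidestop top inner edge, fence post top face right edges (z=.1)
im=cv2.imread("pics/w_stand.png"); cv2.imwrite("pics/w_stand_c.png",cv2.resize(im[90:230,180:340],None,fx=4.2,fy=4.2,interpolation=cv2.INTER_CUBIC))
from scipy.optimize import least_squares
def st(v,P): 
    a=v[2]; return np.c_[v[0]+np.cos(a)*P[:,0]-np.sin(a)*P[:,1], v[1]+np.sin(a)*P[:,0]+np.cos(a)*P[:,1]]
r=least_squares(lambda v:(st(v,L)-D[:,:2]).ravel(),[.586,-.208,.24]); print(r.x,r.fun)
# predict other features
v=r.x
for P,z in [((-15,-50),100),((-15,50),100),((-15,-30),100),((-15,30),100),((50,-50),100),((50,-60),100),((-25,-50),100)]:
    q=st(v,np.array([P])/1000)[0]; print(P,z,(proj(c,[*q,z/1000])[0]-[180,90])*4.2)
```

```text
[[ 0.6512 -0.1123  0.02  ]
 [ 0.6902 -0.2639  0.02  ]
 [ 0.4874 -0.1527  0.02  ]]
[ 0.5887 -0.2092  0.2501] [ 0.0001  0.0017  0.0007 -0.0017 -0.0008  0.    ]
(-15, -50) 100 [280.6671 511.0984]
(-15, 50) 100 [277.8364 153.7772]
(-15, -30) 100 [280.1332 443.7019]
(-15, 30) 100 [278.4362 229.4906]
(50, -50) 100 [508.8759 510.6002]
(50, -60) 100 [507.5468 543.6161]
(-25, -50) 100 [245.581 511.175]
```

View pics/w_stand_c.png

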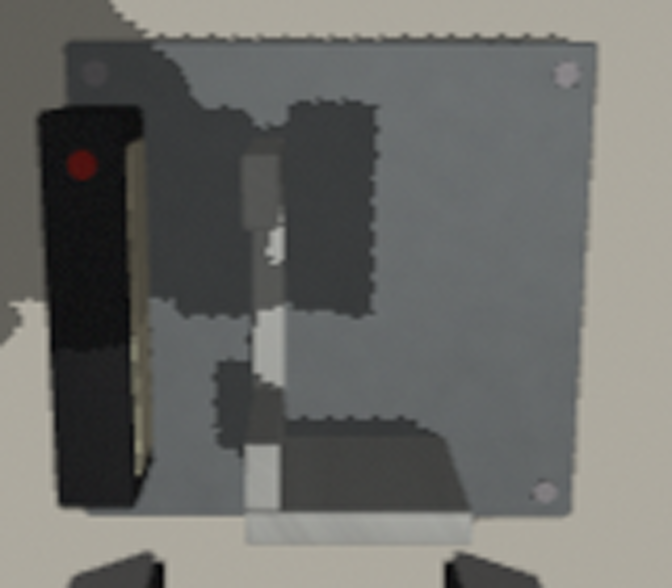

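The picture shows the fence face at crop x≈280 and the side stop face at crop y≈511, both where the fit predicted. That puts the stand at (0.589, -0.209) with yaw 0.250. Now to the rack.

servo_tool:
  plan:
    - [0.4,0.12,0,0,0,0,40]
    - [0.8,0.24,0,0,0,0,40]
    - [1,0.28,0,0,0,0,40]
    - [1,0.28,0,0,0,0,40]

```text
time: 3.72
tool_pos: [0.584, -0.1054, 0.2977]
ee_rot: [-3.142, -0.0, 1.816]
wrist_force: [0.9, 0.2, 0.2]
width: 0.0401
finger_force: 0.0
```

servo_tool:
  plan:
    - [0.4,0.12,0,0,0,0,40]
    - [0.8,0.24,0,0,0,0,40]
    - [1,0.28,0,0,0,0,40]
    - [1,0.28,0,0,0,0,40]

```text
time: 4.05
tool_pos: [0.5875, -0.0021, 0.2974]
ee_rot: [-3.141, -0.0, 1.816]
wrist_force: [-0.4, 0.2, 0.2]
width: 0.04
finger_force: 0.0
```

servo_tool:
  plan:
    - [0.4,0.12,0,0,0,0,40]
    - [0.8,0.24,0,0,0,0,40]
    - [1,0.28,0,0,0,0,40]
    - [1,0.28,0,0,0,0,40]

```text
time: 4.38
tool_pos: [0.5911, 0.1012, 0.2969]
ee_rot: [-3.141, 0.0, 1.816]
wrist_force: [-0.1, -0.3, 0.2]
width: 0.0403
finger_force: 0.0
```

servo_tool:
  plan:
    - [0.3,0.1,0,0,0,0.07,40]
    - [0.6,0.2,0,0,0,0.14,40]
    - [0.85,0.25,0,0,0,0.21,40]
    - [0.85,0.25,0,0,0,0.28,40]
    - [0.85,0.25,0,0,0,0.31,40]
    - [0.85,0.25,0,0,0,0.31,40]
    - [0.85,0.25,0,0,0,0.31,40]

```text
time: 4.97
tool_pos: [0.5956, 0.186, 0.2972]
ee_rot: [3.141, 0.002, 1.325]
wrist_force: [-0.3, 0.8, -0.4]
width: 0.0399
finger_force: 0.0
```

Run:
```python
from h import *
np.set_printoptions(precision=4,suppress=True)
o=robot.get_obs(); im=robot.snapshot("wrist"); cv2.imwrite("pics/w_rack.png",im[:,:,::-1])
np.savez("w_rack.npz",p=o["tool_pos"],r=o["ee_rot"])
b=cv2.resize(im[:,:,::-1],(800,600),interpolation=cv2.INTER_CUBIC); cv2.imwrite("pics/w_rack_v.png",b); print(o["time"],o["tool_pos"],o["ee_rot"])
```

```text
4.9667 [0.5956 0.186  0.2972] [3.1413 0.0015 1.3251]
```

View pics/w_rack_v.png

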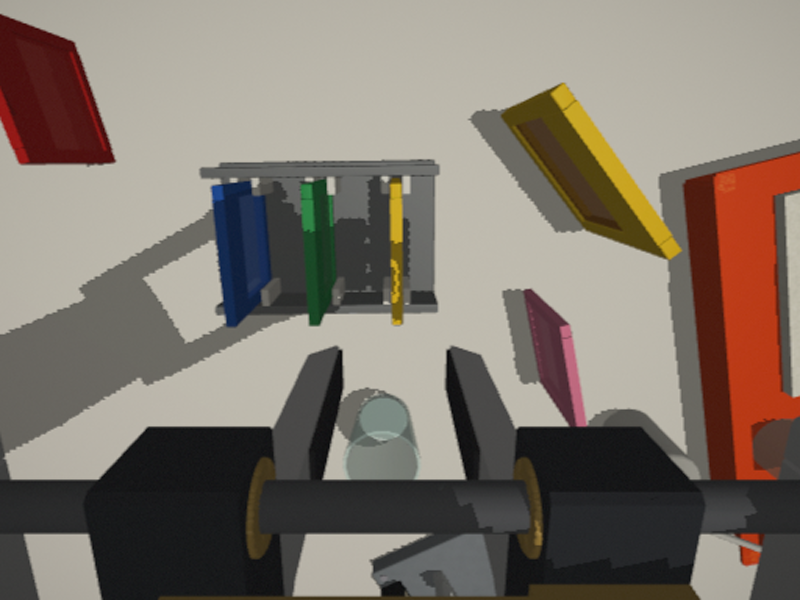

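The rack's yellow filter shows edge-on at (397,177)–(397,325), with a clear gap to green at (318,250). The larger yellow decoy is outside the rack at (590,170), so the choice is confirmed.

Run:
```python
from h import *
np.set_printoptions(precision=4,suppress=True)
d=np.load("w_rack.npz"); c=cam("wrist",{"tool_pos":d["p"],"ee_rot":d["r"]})
im=cv2.imread("pics/w_rack.png"); h=cv2.cvtColor(im,cv2.COLOR_BGR2HSV)
m=cv2.inRange(h,(18,120,50),(35,255,255)); m[:,:235]=0;m[:,275:]=0;m[:100]=0;m[215:]=0
ys,xs=np.nonzero(m); print(xs.min(),xs.max(),ys.min(),ys.max())
for y in range(ys.min(),ys.max()+1,8): print(y,xs[ys==y].min(),xs[ys==y].max(),end="; ")
for y in (ys.min(),ys.max()): 
    pass
print()
top=np.mean(xs[abs(ys-ys.min()-3)<3])+0.; bot=np.mean(xs[abs(ys-ys.max()+3)<3])
E=back(c,[(top+.5-.5,ys.min()-.5),(bot,ys.max()+.5)],.12); print(E,np.linalg.norm(E[0]-E[1]),E.mean(0)); v=E[0]-E[1]; print("yaw tool",np.arctan2(v[1],v[0]))
c0=np.array([(205,170),(438,165),(438,310),(220,312)])/1.5625
print("rack top corners",back(c,c0,.055))
```

```text
249 257 114 207
114 251 255; 122 250 256; 130 249 256; 138 249 257; 146 249 257; 154 250 257; 162 250 257; 170 250 257; 178 251 257; 186 250 257; 194 251 257; 202 251 256; 
[[0.614  0.2511 0.12  ]
 [0.59   0.151  0.12  ]] 0.10295873499239902 [0.602  0.2011 0.12  ]
yaw tool 1.3356881971356962
rack top corners [[0.4694 0.291  0.055 ]
 [0.6489 0.2501 0.055 ]
 [0.6228 0.1337 0.055 ]
 [0.4418 0.1769 0.055 ]]
```

servo_tool:
  plan:
    - [0.1,0.02,0.2,0,0,-0.008,40]
    - [0.15,0.026,0.5,0,0,-0.008,40]
    - [0.15,0.026,0.8,0,0,-0.008,40]
    - [0.15,0.026,1,0,0,-0.008,40]
    - [0.15,0.026,1,0,0,-0.008,40]
    - [0.15,0.026,1,0,0,-0.008,40]
    - [0.15,0.026,1,0,0,-0.008,40]

```text
time: 5.6
tool_pos: [0.6019, 0.2021, 0.1994]
ee_rot: [3.139, -0.001, 1.339]
wrist_force: [0.1, -0.3, 0.2]
width: 0.0402
finger_force: 0.0
```

Run:
```python
from h import *
np.set_printoptions(precision=4,suppress=True)
o=robot.get_obs(); im=robot.snapshot("wrist"); cv2.imwrite("pics/w_pick.png",cv2.resize(im[:,:,::-1],(800,600)))
print(o["tool_pos"],o["ee_rot"])
c=cam("wrist",o); h=cv2.cvtColor(im[:,:,::-1].copy(),cv2.COLOR_BGR2HSV)
m=cv2.inRange(h,(18,120,50),(35,255,255)); m[:,215:300]|=0; m[:,:215]=0;m[:,290:]=0
ys,xs=np.nonzero(m)
for y in range(ys.min(),ys.max()+1,10):
    s=xs[ys==y]
    if len(s): q=back(c,[(s.mean(),y)],.12)[0]-o["tool_pos"]; a=o["ee_rot"][2]; print(y,s.min(),s.max(),"toolx %.4f tooly %.4f"%(q[0]*np.cos(a)+q[1]*np.sin(a),q[0]*np.sin(a)-q[1]*np.cos(a)))
```

```text
[0.6019 0.2021 0.1994] [ 3.1389 -0.001   1.3391]
134 248 254 toolx 0.0557 tooly 0.0008
144 247 255 toolx 0.0482 tooly 0.0008
154 246 256 toolx 0.0406 tooly 0.0008
164 246 256 toolx 0.0328 tooly 0.0008
174 246 256 toolx 0.0249 tooly 0.0008
184 246 256 toolx 0.0169 tooly 0.0008
194 246 256 toolx 0.0087 tooly 0.0008
204 246 256 toolx 0.0004 tooly 0.0008
214 247 255 toolx -0.0081 tooly 0.0008
224 247 255 toolx -0.0167 tooly 0.0008
234 247 255 toolx -0.0255 tooly 0.0008
244 247 255 toolx -0.0344 tooly 0.0008
254 247 255 toolx -0.0435 tooly 0.0008
```

View pics/w_pick.png

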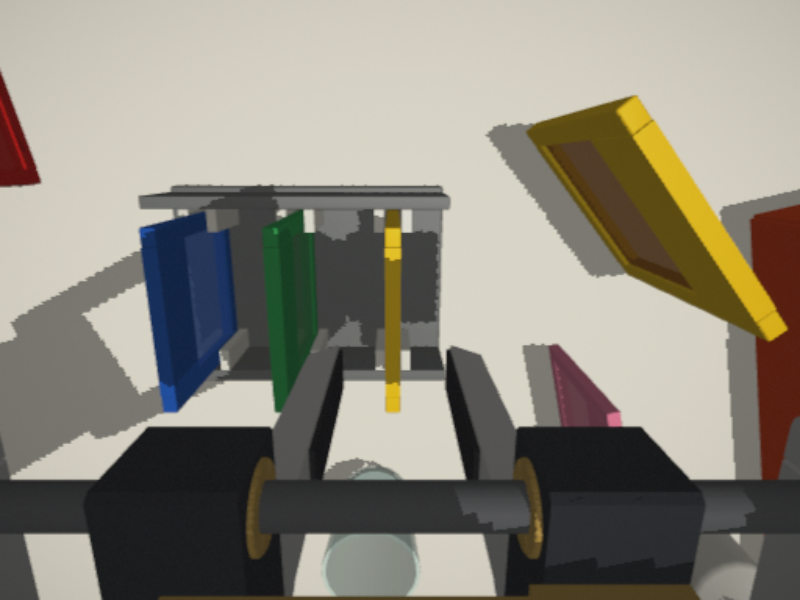

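The filter is centred between the fingers: its top strip runs at x≈393 in the view, 0.8 mm off, with no twist. Descend, then grip.

servo_tool:
  plan:
    - [-0.01,0.008,0.25,0,0,0,40]
    - [-0.01,0.008,0.5,0,0,0,40]
    - [-0.01,0.008,0.75,0,0,0,40]
    - [-0.01,0.008,0.9,0,0,0,40]
    - [-0.01,0.008,0.97,0,0,0,40]
    - [-0.01,0.008,0.97,0,0,0,40]
    - [-0.01,0.008,0.97,0,0,0,20]
    - [-0.01,0.008,0.97,0,0,0,0]
    - [-0.01,0.008,0.97,0,0,0,0]
    - [-0.01,0.008,0.97,0,0,0,0]
    - [-0.01,0.008,0.97,0,0,0,0]
    - [-0.01,0.008,0.97,0,0,0,0]

```text
time: 6.65
tool_pos: [0.6017, 0.2018, 0.1014]
ee_rot: [3.141, -0.001, 1.34]
wrist_force: [-1.2, -0.3, 3.4]
width: 0.0081
finger_force: 30.0
```

servo_tool:
  plan:
    - [0,0,0,0,0,0,0]
    - [0,0,0,0,0,0,0]
    - [0,0,0,0,0,0,0]
    - [0,0,0,0,0,0,0]

```text
time: 6.98
tool_pos: [0.6017, 0.2018, 0.1014]
ee_rot: [3.141, -0.001, 1.34]
wrist_force: [-2.0, 0.3, 5.9]
width: 0.0077
finger_force: 30.0
```

servo_tool:
  plan:
    - [0,0,-0.05,0,0,0,0]
    - [0,0,-0.15,0,0,0,0]
    - [0,0,-0.3,0,0,0,0]
    - [0,0,-0.45,0,0,0,0]
    - [0,0,-0.6,0,0,0,0]
    - [0,0,-0.75,0,0,0,0]
    - [0,0,-0.9,0,0,0,0]
    - [0,0,-1,0,0,0,0]
    - [0,0,-1,0,0,0,0]
    - [0,0,-1,0,0,0,0]

```text
time: 7.82
tool_pos: [0.6017, 0.2016, 0.2007]
ee_rot: [3.141, -0.0, 1.34]
wrist_force: [-0.7, -0.6, -2.0]
width: 0.0077
finger_force: 30.0
```

servo_tool:
  plan:
    - [0,0,-0.2,0,0,0,0]
    - [0,0,-0.3,0,0,0,0]
    - [0,0,-0.3,0,0,0,0]
    - [0,0,-0.3,0,0,0,0]

```text
time: 8.15
tool_pos: [0.6017, 0.2017, 0.2306]
ee_rot: [3.141, -0.0, 1.34]
wrist_force: [-0.6, -0.2, -2.3]
width: 0.008
finger_force: 30.0
```

Run:
```python
from h import *
np.set_printoptions(precision=4,suppress=True)
o=robot.get_obs(); im=robot.snapshot("wrist"); sc=robot.snapshot("scene")
print(o["time"],o["tool_pos"],o["ee_rot"],o["wrist_force"],o["wrist_torque"],o["width"],o["finger_force"])
cv2.imwrite("pics/lift.png",np.hstack([cv2.resize(im[:,:,::-1],(400,300)),cv2.resize(sc[110:320,190:470,::-1],(400,300))]))
```

```text
8.15 [0.6017 0.2017 0.2306] [ 3.1406 -0.0003  1.3398] [-0.6077 -0.1574 -2.3314] [-0.0093 -0.0398  0.0253] 0.008038936830316687 29.997858703136444
```

View pics/lift.png

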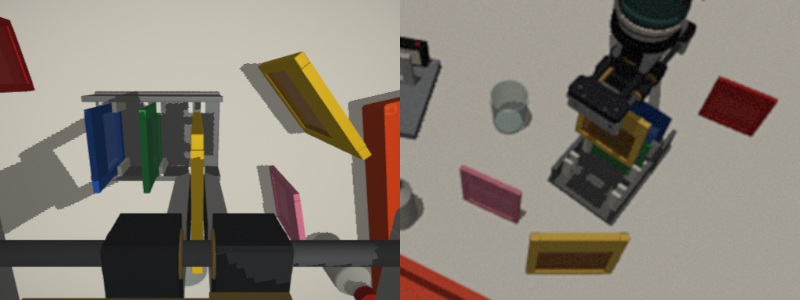

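The filter is held and lifted clear, with blue and green still in place. Carry it to the stand.

servo_tool:
  plan:
    - [-0.2,0.05,0,0,0,0,0]
    - [-0.5,0.1,0,0,0,0,0]
    - [-0.8,0.18,0,0,0,0,0]
    - [-0.95,0.2,0,0,0,0,0]
    - [-0.95,0.2,0,0,0,0,0]

```text
time: 8.67
tool_pos: [0.5988, 0.1014, 0.2295]
ee_rot: [-3.14, 0.002, 1.335]
wrist_force: [-0.6, -0.2, -1.0]
width: 0.0078
finger_force: 30.0
```

servo_tool:
  plan:
    - [-0.3,0.05,0,0,0,0,0]
    - [-0.6,0.1,0,0,0,0,0]
    - [-0.9,0.18,0,0,0,0,0]
    - [-0.95,0.2,0,0,0,0,0]

```text
time: 9.0
tool_pos: [0.5967, 0.0043, 0.2298]
ee_rot: [-3.141, 0.002, 1.336]
wrist_force: [0.4, -0.2, -1.1]
width: 0.0082
finger_force: 30.0
```

servo_tool:
  plan:
    - [-0.3,0.05,0,0,0,0,0]
    - [-0.6,0.1,0,0,0,0,0]
    - [-0.9,0.18,0,0,0,0,0]
    - [-0.95,0.2,0,0,0,0,0]

```text
time: 9.33
tool_pos: [0.5946, -0.0925, 0.2297]
ee_rot: [-3.141, 0.002, 1.336]
wrist_force: [0.1, 0.1, -2.2]
width: 0.0078
finger_force: 30.0
```

servo_tool:
  plan:
    - [-0.3,0.05,0,0,0,-0.05,0]
    - [-0.6,0.1,0,0,0,-0.11,0]
    - [-0.9,0.18,0,0,0,-0.17,0]
    - [-0.95,0.2,0,0,0,-0.23,0]
    - [-0.95,0.2,0,0,0,-0.28,0]
    - [-0.95,0.2,0,0,0,-0.306,0]
    - [-0.95,0.2,0,0,0,-0.306,0]
    - [-0.95,0.2,0,0,0,-0.306,0]

```text
time: 10.0
tool_pos: [0.5928, -0.1851, 0.23]
ee_rot: [3.142, -0.001, 1.821]
wrist_force: [0.2, 0.4, -0.8]
width: 0.008
finger_force: 30.0
```

Run:
```python
from h import *
np.set_printoptions(precision=4,suppress=True)
o=robot.get_obs(); im=robot.snapshot("wrist"); sc=robot.snapshot("scene")
print(o["time"],o["tool_pos"],o["ee_rot"],o["wrist_force"],o["width"])
a=.2501;dx,dy=o["tool_pos"][:2]-[.5780,-.2119]
print("TCP rel seat, stand axes",dx*np.cos(a)+dy*np.sin(a),-dx*np.sin(a)+dy*np.cos(a))
c=cam("wrist",o); h=cv2.cvtColor(im[:,:,::-1].copy(),cv2.COLOR_BGR2HSV)
m=cv2.inRange(h,(18,120,50),(35,255,255));m[:,:215]=0;m[:,290:]=0
ys,xs=np.nonzero(m);print(ys.min(),ys.max())
for y in (ys.min()+5,ys.min()+20,ys.min()+60): print(y,xs[ys==y].min(),xs[ys==y].max())
cv2.imwrite("pics/hover.png",np.hstack([cv2.resize(im[:,:,::-1],(400,300)),cv2.resize(sc[90:240,120:320,::-1],(400,300))]))
```

```text
10.0 [ 0.5928 -0.1851  0.23  ] [ 3.1416 -0.0012  1.8207] [ 0.1969  0.3824 -0.8406] 0.008018081915734722
TCP rel seat, stand axes 0.02097606892936744 0.02228057100736365
144 383
149 247 257
164 245 259
204 244 260
```

View pics/hover.png

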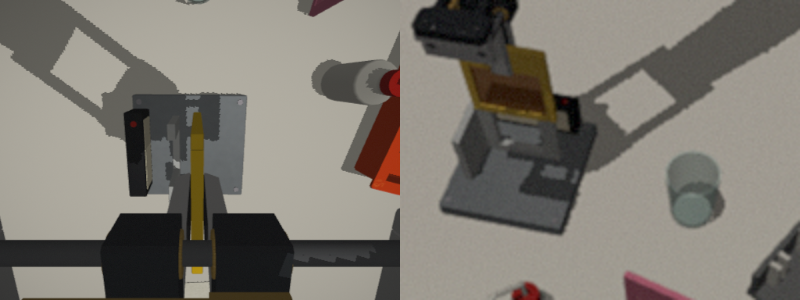

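servo_tool:
  plan:
    - [0,0,0.2,0,0,0,0]
    - [0,0,0.4,0,0,0,0]
    - [0,0,0.6,0,0,0,0]
    - [0,0,0.8,0,0,0,0]
    - [0,0,0.95,0,0,0,0]
    - [0,0,1,0,0,0,0]
    - [0,0,1,0,0,0,0]
    - [0,0,1,0,0,0,0]

```text
time: 10.77
tool_pos: [0.5927, -0.1864, 0.1311]
ee_rot: [3.141, 0.0, 1.821]
wrist_force: [0.2, -0.6, -0.7]
width: 0.0077
finger_force: 30.0
```

servo_tool:
  plan:
    - [0,0,0.03,0,0,0,0]
    - [0,0,0.06,0,0,0,0]
    - [0,0,0.09,0,0,0,0]
    - [0,0,0.12,0,0,0,0]
    - [0,0,0.14,0,0,0,0]
    - [0,0,0.14,0,0,0,0]
    - [0,0,0.14,0,0,0,0]

```text
time: 11.35
tool_pos: [0.5922, -0.1866, 0.1162]
ee_rot: [-3.141, -0.0, 1.82]
wrist_force: [0.3, 0.1, -2.1]
width: 0.0077
finger_force: 30.0
```

servo_tool:
  plan:
    - [0,0,0.01,0,0,0,0]
    - [0,0,0.02,0,0,0,0]
    - [0,0,0.03,0,0,0,0]
    - [0,0,0.03,0,0,0,0]
    - [0,0,0.03,0,0,0,0]

```text
time: 11.77
tool_pos: [0.5923, -0.1866, 0.1134]
ee_rot: [-3.141, 0.0, 1.821]
wrist_force: [0.0, 0.3, -0.9]
width: 0.0077
finger_force: 30.0
```

servo_tool:
  plan:
    - [0,0,0.005,0,0,0,0]
    - [0,0,0.01,0,0,0,0]
    - [0,0,0.01,0,0,0,0]
    - [0,0,0.01,0,0,0,0]

```text
time: 12.1
tool_pos: [0.5923, -0.1866, 0.1125]
ee_rot: [-3.142, 0.0, 1.82]
wrist_force: [0.3, -0.2, -1.4]
width: 0.0078
finger_force: 30.0
```

servo_tool:
  plan:
    - [0,0,0.005,0,0,0,0]
    - [0,0,0.01,0,0,0,0]
    - [0,0,0.01,0,0,0,0]
    - [0,0,0.01,0,0,0,0]

```text
time: 12.43
tool_pos: [0.5923, -0.1866, 0.1115]
ee_rot: [-3.142, 0.0, 1.821]
wrist_force: [0.6, 0.7, -0.6]
width: 0.0079
finger_force: 30.0
```

servo_tool:
  plan:
    - [0,0,0.005,0,0,0,0]
    - [0,0,0.005,0,0,0,0]
    - [0,0,0.005,0,0,0,0]

```text
time: 12.68
tool_pos: [0.5924, -0.1866, 0.1114]
ee_rot: [3.141, 0.0, 1.821]
wrist_force: [-0.7, -0.4, 0.8]
width: 0.008
finger_force: 30.0
```

servo_tool:
  plan:
    - [-0.04,-0.04,0,0,0,0,0]
    - [-0.08,-0.08,0,0,0,0,0]
    - [-0.12,-0.12,0,0,0,0,0]
    - [-0.15,-0.15,0,0,0,0,0]
    - [-0.15,-0.15,0,0,0,0,0]
    - [-0.15,-0.15,0,0,0,0,0]

```text
time: 13.18
tool_pos: [0.5812, -0.206, 0.1114]
ee_rot: [-3.141, 0.001, 1.82]
wrist_force: [-0.9, -0.4, 1.5]
width: 0.0078
finger_force: 30.0
```

```bash
cat > rel.py <<'E'
from h import *
np.set_printoptions(precision=4,suppress=True)
o=robot.get_obs();a=.2501;q=lambda dx,dy:(round(dx*np.cos(a)+dy*np.sin(a),4),round(-dx*np.sin(a)+dy*np.cos(a),4))
print(o["time"],"rel seat",q(*(o["tool_pos"][:2]-[.5780,-.2119])),"F stand",q(*o["wrist_force"][:2]),o["wrist_force"][2],o["wrist_torque"],o["ee_rot"],o["tool_pos"][2])
E
python3 rel.py
```

```text
13.1833 rel seat (np.float64(0.0046), np.float64(0.005)) F stand (np.float64(-0.9371), np.float64(-0.2043)) 1.492010458552199 [-0.0988 -0.0043 -0.0116] [-3.1413  0.0015  1.8195] 0.1114356999119376
```

servo_tool:
  plan:
    - [-0.01,0,0,0,0,0,0]
    - [-0.02,0,0,0,0,0,0]
    - [-0.03,0,0,0,0,0,0]
    - [-0.03,0,0,0,0,0,0]
    - [-0.03,0,0,0,0,0,0]

```text
time: 13.6
tool_pos: [0.5825, -0.2075, 0.1114]
ee_rot: [3.141, 0.0, 1.821]
wrist_force: [-0.9, 2.1, 4.8]
width: 0.0076
finger_force: 30.0
```

servo_tool:
  plan:
    - [-0.005,0,0,0,0,0,0]
    - [-0.01,0,0,0,0,0,0]
    - [-0.01,0,0,0,0,0,0]
    - [-0.01,0,0,0,0,0,0]

```text
time: 13.93
tool_pos: [0.5825, -0.2075, 0.1114]
ee_rot: [3.141, -0.002, 1.821]
wrist_force: [-2.1, 4.8, 5.4]
width: 0.0079
finger_force: 30.0
```

```bash
python3 rel.py
```

```text
13.9333 rel seat (np.float64(0.0055), np.float64(0.0032)) F stand (np.float64(-0.7983), np.float64(5.1777)) 5.442696260070687 [ 0.6841  0.2857 -0.0486] [ 3.1413 -0.0017  1.8213] 0.11138352323955576
```

servo_tool:
  plan:
    - [0,-0.01,0,0,0,0,0]
    - [0,-0.02,0,0,0,0,0]
    - [0,-0.03,0,0,0,0,0]
    - [0,-0.04,0,0,0,0,0]
    - [0,-0.04,0,0,0,0,0]
    - [0,-0.04,0,0,0,0,0]

```text
time: 14.43
tool_pos: [0.5809, -0.2079, 0.1114]
ee_rot: [3.136, -0.001, 1.822]
wrist_force: [3.1, 5.1, 2.7]
width: 0.0078
finger_force: 30.0
```

```bash
python3 rel.py
```

```text
14.4333 rel seat (np.float64(0.0038), np.float64(0.0031)) F stand (np.float64(4.2337), np.float64(4.1653)) 2.7210574003127856 [ 1.0166 -0.9327  0.1289] [ 3.1357 -0.0011  1.8224] 0.11142928797934414
```

servo_tool:
  plan:
    - [0,-0.01,0,0,0,0,0]
    - [0,-0.02,0,0,0,0,0]
    - [0,-0.02,0,0,0,0,0]
    - [0,-0.02,0,0,0,0,0]

```text
time: 14.77
tool_pos: [0.5791, -0.2084, 0.1114]
ee_rot: [3.136, -0.001, 1.822]
wrist_force: [2.5, 5.8, 3.0]
width: 0.0077
finger_force: 30.0
```

```bash
python3 rel.py
```

```text
14.7667 rel seat (np.float64(0.0019), np.float64(0.0032)) F stand (np.float64(3.8669), np.float64(5.0083)) 3.0311092465318543 [ 0.9739 -0.9676  0.1625] [ 3.1355 -0.0011  1.8225] 0.11141025790145967
```

servo_tool:
  plan:
    - [0,-0.01,0,0,0,0,0]
    - [0,-0.02,0,0,0,0,0]
    - [0,-0.02,0,0,0,0,0]
    - [0,-0.02,0,0,0,0,0]

```text
time: 15.1
tool_pos: [0.5771, -0.2089, 0.1114]
ee_rot: [3.136, -0.001, 1.822]
wrist_force: [3.4, 5.1, 3.1]
width: 0.0077
finger_force: 30.0
```

```bash
python3 rel.py
```

```text
15.1 rel seat (np.float64(-0.0001), np.float64(0.0032)) F stand (np.float64(4.5381), np.float64(4.1479)) 3.0579851325891396 [ 0.9681 -0.9831  0.1727] [ 3.1355 -0.0011  1.8225] 0.11143302342768731
```

servo_tool:
  plan:
    - [0,-0.01,0,0,0,0,0]
    - [0,-0.02,0,0,0,0,0]
    - [0,-0.02,0,0,0,0,0]
    - [0,-0.02,0,0,0,0,0]

```text
time: 15.43
tool_pos: [0.5759, -0.2092, 0.1114]
ee_rot: [3.134, -0.001, 1.822]
wrist_force: [5.0, 5.3, 1.3]
width: 0.008
finger_force: 30.0
```

```bash
python3 rel.py
```

```text
15.4333 rel seat (np.float64(-0.0013), np.float64(0.0032)) F stand (np.float64(6.133), np.float64(3.8865)) 1.308368155178496 [ 1.1002 -1.3098  0.1171] [ 3.1338 -0.001   1.8223] 0.11142875657336203
```

servo_tool:
  plan:
    - [-0.01,-0.01,0,0,0,0,0]
    - [-0.02,-0.02,0,0,0,0,0]
    - [-0.02,-0.03,0,0,0,0,0]
    - [-0.02,-0.03,0,0,0,0,0]
    - [-0.02,-0.03,0,0,0,0,0]

```text
time: 15.85
tool_pos: [0.5756, -0.2093, 0.1115]
ee_rot: [3.128, -0.004, 1.823]
wrist_force: [10.4, 11.2, 1.4]
width: 0.0077
finger_force: 30.0
```

```bash
python3 rel.py
```

```text
15.85 rel seat (np.float64(-0.0017), np.float64(0.0031)) F stand (np.float64(12.8489), np.float64(8.265)) 1.385086447015067 [ 1.8026 -2.2135 -0.0922] [ 3.1283 -0.0039  1.8235] 0.11146683828647724
```

Run:
```python
from h import *
im=robot.snapshot("wrist"); sc=robot.snapshot("scene")
cv2.imwrite("pics/final.png",np.hstack([cv2.resize(im[60:290,130:380,::-1],(400,368),interpolation=cv2.INTER_CUBIC),cv2.resize(sc[105:215,120:240,::-1],(400,368),interpolation=cv2.INTER_CUBIC)]))
# predicted outline of a home filter in the scene
c=cam("scene");a=.2501;s=np.array([.5887,-.2092])
def W(x,y,z): return [s[0]+np.cos(a)*x-np.sin(a)*y,s[1]+np.sin(a)*x+np.cos(a)*y,z]
for P in [(-.007,-.05,.13),(-.007,.05,.13),(-.007,.05,.02),(-.007,-.05,.02)]:
    p=proj(c,W(*P))[0]; print(P,(p-[120,105])*[400/120,368/110]+[400,0])
```

```text
(-0.007, -0.05, 0.13) [508.32626382 113.40609859]
(-0.007, 0.05, 0.13) [642.27527908 136.53411453]
(-0.007, 0.05, 0.02) [661.36346475 227.60732878]
(-0.007, -0.05, 0.02) [539.21874821 205.69905735]
```

View pics/final.png

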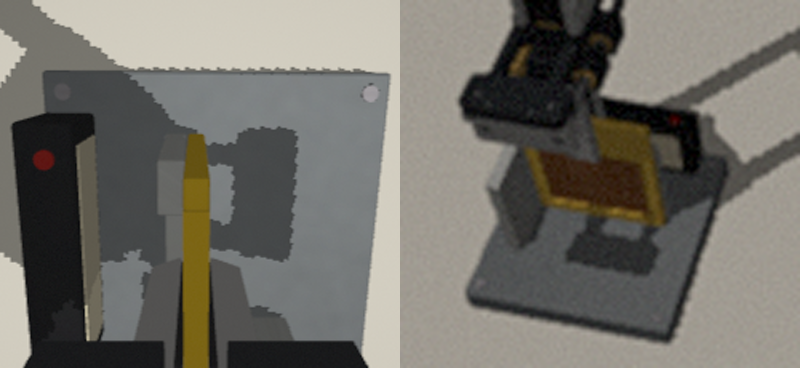

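The filter sits flush against the left fence posts and seated in the corner. Its lower edge, at about (548,205)–(663,225), matches the predicted home outline. Hold briefly, recheck, then hand in.

servo_tool:
  plan:
    - [0,0,0,0,0,0,0]
    - [0,0,0,0,0,0,0]
    - [0,0,0,0,0,0,0]
    - [0,0,0,0,0,0,0]
    - [0,0,0,0,0,0,0]
    - [0,0,0,0,0,0,0]

```text
time: 16.45
tool_pos: [0.5756, -0.2093, 0.1115]
ee_rot: [3.128, -0.004, 1.823]
wrist_force: [10.0, 11.1, -0.1]
width: 0.0081
finger_force: 30.0
```

```bash
python3 rel.py && python3 -c "
from bench import robot
print(robot.close_job())"
```

```text
16.45 rel seat (np.float64(-0.0017), np.float64(0.0031)) F stand (np.float64(12.4798), np.float64(8.279)) -0.14734784310086058 [ 1.7965 -2.2094 -0.0477] [ 3.1285 -0.0039  1.8234] 0.11146373164124504
the job is handed in; nothing more can be done
None
```

I handed the job in at about 16.5 s with the yellow filter gripped in the corner, the wrist reading about 12 N toward the fence and 8 N toward the side stop; no verdict came back.

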